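Hang the loaded toy cable car and run it to the station

TASK

Set up the toy cable car for the display: while it stands on the table, stand the loose wooden passenger in the empty seat hole until it rests on the bottom, then hang the car by its hook on the rail, at least 10 cm to one side of the station (centre to centre), and let go. Now slide it along the rail, without lifting it off, until it hangs squarely above the station platform, its ends lined up with the platform's, with the passenger still seated. Leave the other toys where they are.

Things in the scene. Friction and masses are not known exactly. Their poses are not given: they have to be found in the camera images.
- car: wooden toy cable car, about 0.3 kg: cabin block 60 (x) x 190 (y) x 40 (z) mm, origin at the centre of its underside, z up, y along its length. A driver figure with a hat is fixed on the roof at the +y end (38 mm above the roof); the seat hole is at the -y end. In the middle a steel hook rises from the roof, with a wooden grip tab on top
- car_tab (a point): centre of the top face of the car's grip tab (16 x 16 mm wooden block that stands on the hook, from z = 132 to 164 mm in the car's frame)
- car_hook (a point): where the rail's axis lies in the car's hook when it hangs: x = y = 0, z = 120.8 mm in the car's frame. Hook 36 mm long (y): 4 mm stem plate at x = -17 mm, crown like a pitched roof (inner ridge along y at x = 0, z = 128 mm, sides fall 10 mm over 15 mm), short lip at x = +18 mm ending at z = 110 mm
- car_lip (a point): middle of the lower edge of the hook's short lip: x = +19, y = 0, z = 110 mm in the car's frame. The hook is open to +x below this edge: the rail has to pass between it and the figures' heads (passenger's at z = 82 mm) from the +x side, then the car is lowered so that the rail lies under the ridge
- car_seat (a point): centre of the floor of the seat hole in the cabin: a round hole 25 mm across and 20 mm deep with a 3 mm chamfer, centred 75 mm from the car's middle towards -y; its mouth is in the cabin's roof, 20 mm above this point
- passenger: loose plain wooden peg figure without hat, upright, 25 g, 62 mm tall: round body 22 mm in diameter up to 44 mm, then a neck and a 20 mm head; origin at the centre of its underside, z up
- ropeway: fixed rail stand: a level round steel rail 12 mm in diameter along its y axis, the rail's axis 190 mm above the table, carried by two wooden towers (24 x 22 mm, 208 mm high, feet 60 x 50 mm) at y = -260 and +260 mm; origin on the table midway between the towers, z up
- station: fixed low wooden landing platform under the rail, 76 x 190 mm (x, y) and 24 mm high, as long as the car, parallel to the rail; origin on the table at its centre. The hung car passes about 45 mm above it
- die: bystander: toy die, 40 mm cube, origin at the centre of its underside
- duck: bystander: toy duck with hat, 54 mm wide, 100 mm tall, origin at the centre of its underside
- mallet: bystander: small wooden mallet lying down, 210 mm long, head 36 x 70 mm at its +x end, origin on the table midway along its handle
Mind the look-alikes: they are no part of the job. Of the things that look like the car, the middle-sized one is meant.

How it is judged:
By the outcome, as a careful person would: the job done as asked, in the order asked, and still so for the second after the job is handed in, with the robot touching nothing.
It also fails if it takes over 67 s, if anything falls off the work surface, if the arm or the gripper's body presses on something with over 40 N, if the wrist force passes 120 N, or if a joint passes its speed limit or range.

ROBOT

A 6-joint arm with a two-finger parallel gripper is mounted at the origin on the work surface. World frame = base frame: x ahead of the robot, y to its left, z up, the work surface at z = 0. Lengths are in mm, angles in rad, forces in N, time in s.
With the tool pointing down it reaches from about 375 to 825 mm from the base axis. Payload 5.5 kg.
Tool frame: the origin (TCP) lies at the very end of the fingers, on their centre line; the grasp point (between the pads) lies 19 mm behind it; z points along the fingers, y is the line along which they close (so a half turn about z gives the same grasp; the last joint's range is limited). The gripper opens to 85 mm and grips with 20 to 120 N. Pads are 22 mm wide; open, the fingers measure 114 mm over their backs; the gripper's body (76 mm by 85 mm) begins 54 mm behind the grasp point. The pads swing forward as they close: fully open they stand 13 mm farther back than shut.
Start: joints at [-1.175, 0.314, -0.047, 1.21, 0, 1.571], TCP at [231.324, -553.61, 231.299] pointing down, gripper open.
Joint ranges: [-2.67, 2.67], [-0.69, 1.73], [-1.03, 1.25], [-2.08, 2.16], [-1.42, 1.45], [-3.14, 3.14]. Speed limits (rad/s): [2.39, 2.39, 3.01, 3.14, 3.14, 3.14].

INTERFACE

Orientations are given as [roll, pitch, yaw] about the fixed x, y, z axes, in that order (R = Rz(yaw) Ry(pitch) Rx(roll)).
In Python, from station import manip gives the robot as it stands.
- The arm moves only by the tool carry_out, never from a script. Its argument "rows" is a list of rows, each a list of 2 entries, a list of its own where there are three numbers: the shift along the world's x, y, z as a fraction of full scale, then the turn, a rotation vector about the world's x, y, z as a fraction of full scale. In form: [[[x, y, z], [rx, ry, rz]], ...]. A call has exactly 8 rows; each row shifts and turns the commanded pose from where the row before left it; what a row does not reach is not made up. Full scale, the value 1, is 0.5 m for a shift and 180 degrees for a turn. A row lasts 1/8 s, in which the tool goes at most 62.5 mm and 10.7 degrees, less where a joint would pass 70% of its speed; a pose out of reach is approached as far as the arm can. A call with a number of a shift or a turn outside -1 to 1 is refused whole. A call with a gripper value outside its range is refused whole. "claw" is the opening, from -1 (shut) to 1 (fully open), set as the call begins (left out, the last holds). The fingers move at their own pace and stop on an object; "newtons" is the grip in N (left out, the last holds). Time passes only in rows, so rows that do not move let the fingers close, or fill a call up. It gives the time, the measured TCP pose, the force, the opening and the grip force at its end, in the units of the state.
- manip.get_obs(): the state, without advancing time (a new reading comes with each control period).
- manip.snapshot(name): name is "scene" or "top"; returns a dict with "frame" (480x640x3 uint8, blue, green, red), "range_z" (480x640 float32, mm along the optical axis (not along the pixel's ray), 0 where there is no reading), "intrinsics" (3x3 intrinsics, pixels), "k1" (the pictures are not rectified: a ray, as slopes to the right and down, at radius r is drawn at 1 + k1 r^2 times it, then the intrinsics apply), "R" (3x3) and "t" (3): a world point X has camera coordinates R X + t. Camera axes: x right, y down, z forward; pixel columns grow to the right and rows downward; lengths in mm; the calibration is good to about 2 mm. A picture is of the moment at which its call begins.
- manip.finish_job(): hands the job in; it is judged then, once.
Trained networks look in a picture, given as the dict that the camera call returned (one of the last four; its "shot" number tells which), for a name from the list of things; names that differ only in an ending like _2 or _b are one class to them, and where a whole thing is asked for, a point or a joint stands for the part that bears it (a point fixed in the world has none). Each returns a list of dicts, best first, with "score" (0 to 1); they miss things now and then, are a little off and sometimes report something else, mostly with a low value. They report only what shows in the picture. A call takes as long as a camera call. They do not tell look-alikes from the thing itself.
- manip.recognise(picture, thing): "position" ([x, y, z] in mm, in the coordinates of the camera as it stood for that picture, good to about 4 mm: the middle of the surface that is visible of it).
- manip.outline_of(picture, thing): "region" (480x640 bool, what is visible of it).
The state is a dict: "t": time; "joint_positions": joint angles; "qd": joint speeds; "effort": joint torques, N m; "tool_pos": TCP position; "tool_rot": TCP orientation; "ft_force": force on the tool from outside, world axes, zero at the start; "moment": the same for the moment, N m; "finger_gap": opening from 0.0 (shut) to 1.0 (fully open); "grip_force": force on a finger pad.
Only numpy, scipy, OpenCV 4.12 (cv2) and the standard library are available. Lean on these libraries where they do the work, as an engineer would, in place of code of your own. Each camera call takes 0.05 s, during which the arm holds its last target. There are 200 camera calls.

## Working session

There is one attempt and no reset: what is moved stays moved. The work goes in short steps, Python scripts to look and compute and a tool call to move; the robot and the scene stay as the last step left them, time stands still between calls to the robot, and variables do not carry over. Pictures are saved under pics/ and viewed, at most 10 in all, crops included, and the job is handed in when it is done.

Besides the shell and the picture viewer there is one more tool, called after "Emit:" by a JSON object that holds its "method" and its "body". carry_out: Moves the arm, as the interface text tells. Its arguments: {"type":"object","properties":{"rows":{"type":"array","items":{"type":"array"}},"claw":{"type":"number"},"newtons":{"type":"number"}},"required":["rows"]}

```bash
mkdir -p pics; ls
cat > h.py <<'E'
import numpy as np, cv2, pickle
from station import manip
def cloud(s):
    # world points per pixel
    K=np.array(s["intrinsics"]);k1=s["k1"];z=s["range_z"]
    v,u=np.mgrid[0:480,0:640]
    pts=np.stack([u,v],-1).reshape(-1,1,2).astype(np.float64)
    n=cv2.undistortPoints(pts,K,np.array([k1,0,0,0,0.])).reshape(480,640,2)
    c=np.dstack([n*z[...,None],z])
    return (c-np.array(s["t"]))@np.array(s["R"])
def cam2w(s,p): return np.array(s["R"]).T@(np.array(p)-np.array(s["t"]))
def proj(s,P):
    c=np.array(s["R"])@np.array(P,float)+np.array(s["t"]);a=c[:2]/c[2];a=a*(1+s["k1"]*(a@a))
    K=np.array(s["intrinsics"]);return K[:2,:2]@a+K[:2,2]
E
python3 - <<'E'
from h import *
np.set_printoptions(precision=1,suppress=True)
for n in("scene","top"):
    s=manip.snapshot(n);cv2.imwrite(f"pics/{n}0.png",s["frame"]);pickle.dump(s,open(f"{n}0.pkl","wb"))
    print(n,"campos",-np.array(s["R"]).T@s["t"])
    for th in["car","car_tab","car_seat","car_hook","car_lip","passenger","ropeway","station","die","duck","mallet"]:
        print(th,[(round(d["score"],2),cam2w(s,d["position"])) for d in manip.recognise(s,th)])
print(manip.get_obs())
E
```

```text
pics
scene campos [1297.3   -6.4 1207.2]
car [(0.71, array([ 399.7, -456.2,   33. ])), (0.68, array([ 204.2, -298.4,   56.7])), (0.56, array([ 452.2, -214.6,   41.9]))]
car_tab [(0.92, array([ 205.5, -301.6,   58.9])), (0.77, array([ 393. , -457.1,   31.9])), (0.58, array([ 449.1, -218.9,   41.1])), (0.3, array([425.6, 161.1,  42. ]))]
car_seat [(0.93, array([ 392.2, -458.1,   32.1])), (0.81, array([ 203.3, -295.9,   59.5])), (0.74, array([640. ,  42. , 181.1])), (0.63, array([ 443.2, -214.9,   40. ]))]
car_hook [(0.67, array([ 447.7, -214.8,   43.1])), (0.63, array([ 394.3, -456.8,   34.3])), (0.59, array([ 205.7, -298. ,   60.5])), (0.41, array([594. , 421.3,  64.4]))]
car_lip [(0.87, array([ 451.8, -216.2,   43.8])), (0.73, array([ 204.2, -297.9,   58.9])), (0.61, array([ 394.9, -454.2,   32.3]))]
passenger [(0.43, array([426.4, 162.2,  41.6]))]
ropeway [(0.76, array([637.2,  45. , 180.5]))]
station [(0.62, array([631.4, 102.1,  28.4]))]
die [(0.56, array([637.6,  44.4, 178.4])), (0.54, array([451.5,   2.2,  41.8]))]
duck []
mallet [(0.84, array([ 709.4, -447.6,   23.8]))]
top cam
[... 614 characters left out ...]
[ 375.8, -447.7,   35.8]))]
passenger [(0.61, array([577.5, 413.5,  87.6]))]
ropeway [(0.74, array([629.7,  46.2, 196.9]))]
station [(0.79, array([628.1, 104.1,  22.3]))]
die [(0.52, array([444.2,   5.1,  37.4]))]
duck [(0.55, array([578.4, 418.3,  86.4]))]
mallet [(0.87, array([ 696.1, -450.3,   18.4]))]
{'t': 1.2, 'joint_positions': array([-1.2,  0.3, -0. ,  1.2,  0. ,  1.6]), 'qd': array([-0., -0.,  0., -0., -0., -0.]), 'effort': array([  0. , -53.9,  34. ,   0. ,   0. ,   0. ]), 'tool_pos': array([ 231.3, -553.6,  231.3]), 'tool_rot': array([-3.1, -0. ,  0.4]), 'ft_force': array([-0.2,  0.3, -0. ]), 'moment': array([ 0.1,  0. , -0. ]), 'grip_force': 0.0, 'finger_gap': 0.9996900351736456}
```

View pics/scene0.png

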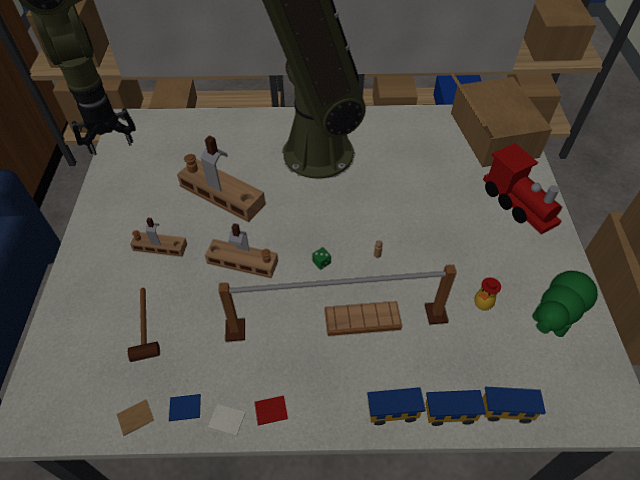

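View pics/top0.png

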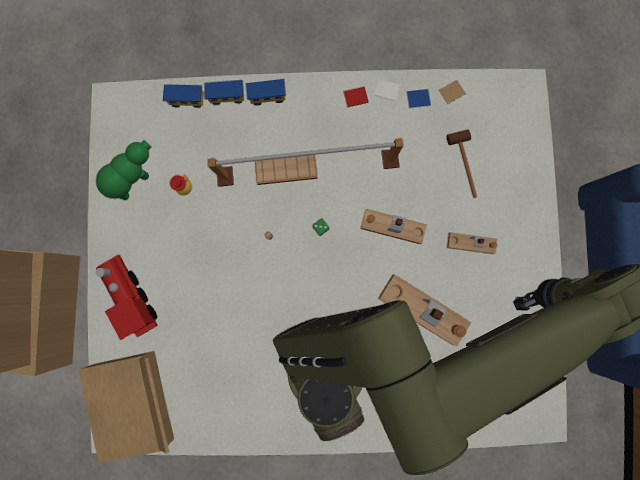

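Run:
```python
from h import *
np.set_printoptions(precision=1,suppress=True)
def rect(p):
    (c,s,a)=cv2.minAreaRect(p[:,:2].astype(np.float32)); return np.array(c),np.array(s),round(a,2)
crops=[]
for n in("scene","top"):
    s=pickle.load(open(f"{n}0.pkl","rb"));W=cloud(s);P=W.reshape(-1,3);P=P[s["range_z"].reshape(-1)>0]
    print(n,"table z",np.median(P[(abs(P[:,0]-500)<30)&(abs(P[:,1]-80)<40),2]))
    def box(x0,x1,y0,y1,z0,z1): return P[(P[:,0]>x0)&(P[:,0]<x1)&(P[:,1]>y0)&(P[:,1]<y1)&(P[:,2]>z0)&(P[:,2]<z1)]
    r=box(370,510,-330,-100,33,47);print("roof",len(r),rect(r),np.median(r[:,2]),r[:,:2].mean(0))
    r=box(370,510,-330,-100,52,90);
    print("driver+hook pts",len(r));
    for nm,(a,b) in dict(drv=(-180,-60),mid=(-270,-180)).items():
        q=r[(r[:,1]>a)&(r[:,1]<b)];print(nm,len(q),q.mean(0) if len(q) else 0, q.max(0)if len(q) else 0)
    r=box(370,510,-330,-100,150,172);print("tab top",len(r),r.mean(0),r.min(0),r.max(0))
    r=box(400,450,135,190,50,70);print("pass head",len(r),r.mean(0),r.min(0),r.max(0))
    r=box(400,450,135,190,8,70);print("pass all",len(r),r.mean(0),r.min(0),r.max(0))
    r=box(560,700,-30,230,17,30);print("station",len(r),rect(r),r[:,:2].mean(0),np.median(r[:,2]))
    r=box(590,690,-190,260,170,205);
    f=np.polyfit(r[:,1],r[:,0],1);print("rail",len(r),f,"x at 0,100",np.polyval(f,[0,100]),"z",np.median(r[:,2]),"yaw",-np.arctan(f[0]),r.min(0),r.max(0))
    r=box(560,720,-330,400,199,220);print("tower tops");
    for sg in(-1,1):
        q=r[(r[:,1]-45)*sg>200]; print(len(q),q.mean(0) if len(q) else 0)
    f=s["frame"]
    for c in ([(195,205,90,75),(310,270,100,75)] if n=="scene" else [(350,195,90,75),(245,140,100,75)]):
        u,v,w,h=c;crops.append(cv2.resize(f[v:v+75,u:u+90],(400,300),interpolation=cv2.INTER_CUBIC))
im=np.vstack([np.hstack(crops[:2]),np.hstack(crops[2:])]);cv2.imwrite("pics/c0.png",cv2.convertScaleAbs(im,alpha=1.8))
```

```text
scene table z 1.6841993571161966
roof 1143 (array([ 439.6, -219.3]), array([192.5,  67.7]), 73.94) 41.065636616851705 [ 444.1 -220.9]
driver+hook pts 156
drv 91 [ 463.7 -146.7   71.5] [ 474.3 -136.2   83.2]
mid 65 [ 426.5 -207.7   67. ] [ 432.2 -196.4   88.2]
tab top 53 [ 442.2 -218.6  161.3] [ 433.3 -228.5  150.8] [ 450.6 -210.4  168.1]
pass head 43 [425.1 159.4  59.8] [415.  149.7  50.5] [431.3 169.1  66.7]
pass all 116 [428.1 159.5  41.9] [415.  149.4   8.6] [435.7 170.6  66.7]
station 1922 (array([629. , 106.5]), array([ 80.2, 192.7]), 4.8) [632.  105.8] 24.882255017587582
rail 1025 [ -0.1 638.6] x at 0,100 [638.6 631. ] z 195.54599922826102 yaw 0.07631058473249581 [ 610.9 -190.   184.9] [658.3 259.9 203.3]
tower tops
125 [ 655.6 -217.6  207.2]
123 [616.4 295.5 207. ]
top table z 0.387891340926839
roof 893 (array([ 439.7, -218.4]), array([191.9,  61.7]), 73.99) 40.33333550764667 [ 438.3 -216.5]
driver+hook pts 86
drv 63 [ 460.7 -145.2   76. ] [ 474.2 -133.1   87.9]
mid 22 [ 423.1 -210.6   69.2] [ 429.5 -196.1   88.7]
tab top 38 [ 439.7 -217.4  163.8] [ 432.2 -226.4  152.5] [ 449.2 -208.8  171.1]
pass head 32 [422.3 160.4  60.8] [414.6 152.7  54.7] [430.2 168.3  67.2]
pass all 52 [420.7 157.8  51.3] [412.4 149.1   9.6] [431.3 168.3  67.2]
station 1259 (array([626.9, 105.6]), array([ 74.7, 187.1]), 4.21) [626.6 106.2] 23.724365426975247
rail 709 [ -0.1 637.2] x at 0,100 [637.2 629.4] z 194.9765461554273 yaw 0.07750155258212785 [ 612.5 -189.7  182.5] [657.5 259.9 204.3]
tower tops
89 [ 652.  -213.2  206.5]
79 [613.5 293.9 206.6]
```

View pics/c0.png

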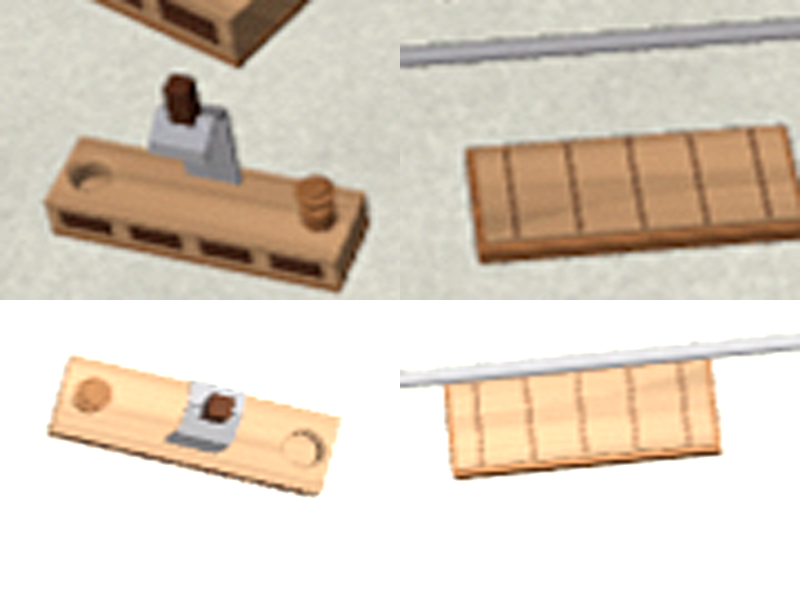

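Emit:
{"method": "carry_out", "body": {"rows": [[[0.04,0.1,0.01],[0,0,-0.0269]],[[0.04,0.1,0.01],[0,0,-0.0269]],[[0.04,0.1,0.01],[0,0,-0.0269]],[[0.04,0.1,0.01],[0,0,-0.0269]],[[0.04,0.1,0.01],[0,0,-0.0269]],[[0.04,0.1,0.01],[0,0,-0.0269]],[[0.04,0.1,0.01],[0,0,-0.0269]],[[0.04,0.1,0.01],[0,0,-0.0269]]], "claw": 0.1, "newtons": 30}}

```text
t: 2.2
tool_pos: [391.8, -152.0, 271.7]
tool_rot: [3.142, -0.001, -0.283]
ft_force: [1.3, -0.6, -0.1]
finger_gap: 0.549
grip_force: 0.0
```

Emit:
{"method": "carry_out", "body": {"rows": [[[0.0104,0.1038,-0.04],[0,0,0]],[[0.0104,0.1038,-0.04],[0,0,0]],[[0.0104,0.1038,-0.04],[0,0,0]],[[0.0104,0.1038,-0.04],[0,0,0]],[[0.0104,0.1038,-0.04],[0,0,0]],[[0.0104,0.1038,-0.04],[0,0,0]],[[0,0,-0.04],[0,0,0.001]],[[0,0,-0.04],[0,0,0]]]}}

```text
t: 3.2
tool_pos: [394.9, 3.9, 111.0]
tool_rot: [-3.004, 0.002, -0.101]
ft_force: [0.0, 0.0, 0.6]
finger_gap: 0.551
grip_force: 0.0
```

Run:
```python
from h import *
np.set_printoptions(precision=3,suppress=True)
o=manip.get_obs();print(o["joint_positions"],o["qd"],o["tool_pos"],o["tool_rot"])
```

```text
[-0.105  0.022 -0.697  0.854  0.138  3.137] [-0.005  0.177 -0.233 -0.41  -0.001  0.001] [394.87    3.893 111.029] [-3.004  0.002 -0.101]
```

Emit:
{"method": "carry_out", "body": {"rows": [[[0,0,0.02],[-0.0437,0.0044,0]],[[0,0,0],[0,0,0.0589]],[[0.01,0.05,0],[0,0,0.0589]],[[0.01,0.05,0],[0,0,0.0589]],[[0.01,0.05,0],[0,0,0.0589]],[[0.01,0.05,0],[0,0,0.0589]],[[0.01,0.05,0],[0,0,0.0589]],[[0.006,0.06,0],[0,0,0.0589]]]}}

```text
t: 4.2
tool_pos: [421.2, 133.9, 121.7]
tool_rot: [-3.12, 0.002, 1.227]
ft_force: [-0.1, -0.9, 0.1]
finger_gap: 0.548
grip_force: 0.0
```

Run:
```python
from h import *
np.set_printoptions(precision=3,suppress=True)
o=manip.get_obs();print(o["joint_positions"],o["tool_pos"],o["tool_rot"])
```

```text
[ 0.299  0.114 -0.562  0.914  0.012  2.213] [421.168 133.904 121.657] [-3.12   0.002  1.227]
```

Emit:
{"method": "carry_out", "body": {"rows": [[[0.0036,0.05,0],[-0.0023,-0.0065,0.02]],[[0,0,-0.03],[0,0,0]],[[0,0,-0.02],[0,0,0]],[[0,0,0],[0,0,0]],[[0,0,0],[0,0,0]],[[0,0,0],[0,0,0]],[[0,0,0],[0,0,0]],[[0,0,0],[0,0,0]]]}}

```text
t: 5.2
tool_pos: [422.8, 158.1, 96.7]
tool_rot: [-3.141, 0.002, 1.284]
ft_force: [0.2, -0.3, 0.6]
finger_gap: 0.549
grip_force: 0.0
```

Run:
```python
from h import *
np.set_printoptions(precision=3,suppress=True)
o=manip.get_obs();print(o["joint_positions"],o["tool_pos"],o["tool_rot"])
```

```text
[ 0.359  0.143 -0.592  0.838 -0.002  2.216] [422.763 158.099  96.663] [-3.141  0.002  1.284]
```

Emit:
{"method": "carry_out", "body": {"rows": [[[0,0.003,-0.04],[0,0,0.001]],[[0,0,-0.04],[0,0,0]],[[0,0,-0.04],[0,0,0]],[[0,0,-0.021],[0,0,0]],[[0,0,0],[0,0,0]],[[0,0,0],[0,0,0]],[[0,0,0],[0,0,0]],[[0,0,0],[0,0,0]]]}}

```text
t: 6.2
tool_pos: [423.0, 159.7, 26.5]
tool_rot: [-3.142, 0.002, 1.288]
ft_force: [-0.1, 0.6, -0.2]
finger_gap: 0.546
grip_force: 0.0
```

Emit:
{"method": "carry_out", "body": {"rows": [[[0,0,0],[0,0,0]],[[0,0,0],[0,0,0]],[[0,0,0],[0,0,0]],[[0,0,0],[0,0,0]],[[0,0,0],[0,0,0]],[[0,0,0],[0,0,0]],[[0,0,0],[0,0,0]],[[0,0,0],[0,0,0]]], "claw": -1, "newtons": 30}}

```text
t: 7.2
tool_pos: [422.7, 159.7, 26.2]
tool_rot: [-3.141, 0.002, 1.288]
ft_force: [-1.9, -0.4, 4.4]
finger_gap: 0.242
grip_force: 29.4
```

Emit:
{"method": "carry_out", "body": {"rows": [[[0,0,0.06],[0,0,0]],[[0,0,0.1],[0,0,0]],[[0,-0.04,0.11],[0,0,0]],[[0,-0.07,0.09],[0,0,0]],[[0,-0.11,0.05],[0,0,0]],[[0,-0.11,0],[0,0,0]],[[0,-0.11,0],[0,0,0]],[[0,-0.11,0],[0,0,0]]]}}

```text
t: 8.2
tool_pos: [422.4, -117.2, 230.9]
tool_rot: [-3.141, 0.003, 1.288]
ft_force: [0.6, 0.2, -0.6]
finger_gap: 0.241
grip_force: 29.6
```

Emit:
{"method": "carry_out", "body": {"rows": [[[0,-0.1,0],[0,0,0]],[[0,-0.1,0],[0,0,0]],[[0,-0.08,0],[0,0,0]],[[0,-0.06,0],[0,0,0]],[[0,0,0],[0,0,0]],[[0,0,0],[0,0,0]],[[0,0,0],[0,0,0]],[[0,0,0],[0,0,0]]]}}

```text
t: 9.2
tool_pos: [422.7, -284.6, 231.1]
tool_rot: [-3.141, 0.003, 1.289]
ft_force: [0.1, 0.7, -0.6]
finger_gap: 0.237
grip_force: 29.6
```

```bash
cat > held.py <<'E'
from h import *
import sys
np.set_printoptions(precision=1,suppress=True)
o=manip.get_obs();t=o["tool_pos"];print(t,o["tool_rot"],o["finger_gap"],o["grip_force"])
tag=sys.argv[1]
for n in("scene","top"):
    s=manip.snapshot(n);pickle.dump(s,open(f"{n}{tag}.pkl","wb"));c=proj(s,t);print(n,c)
    u,v=c.astype(int);u0,v0=max(u-60,0),max(v-45,0)
    cv2.imwrite(f"pics/{n}{tag}.png",cv2.convertScaleAbs(cv2.resize(s["frame"][v0:v0+90,u0:u0+120],(640,480),interpolation=cv2.INTER_CUBIC),alpha=1.8))
E
python3 held.py 1
```

```text
[ 422.7 -284.6  231.1] [-3.1  0.   1.3] 0.23696034677791233 29.612043929082574
scene [205.  203.4]
top [427.7 224.3]
```

View pics/scene1.png

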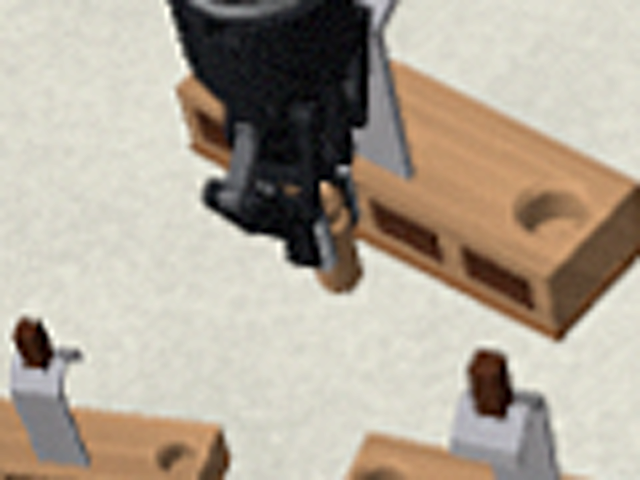

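Run:
```python
from h import *
np.set_printoptions(precision=1,suppress=True)
for n in("scene","top"):
    s=pickle.load(open(f"{n}1.pkl","rb"));P=cloud(s).reshape(-1,3);P=P[s["range_z"].reshape(-1)>0]
    P=P[(abs(P[:,0]-423)<40)&(abs(P[:,1]+285)<40)&(P[:,2]>195)&(P[:,2]<245)]
    for a in range(195,245,6):
        q=P[(P[:,2]>=a)&(P[:,2]<a+6)]
        if len(q):print(n,a,len(q),q.mean(0),q.min(0)[:2],q.max(0)[:2])
# hole: pixels darker/deeper: roof rect ref, points below roof inside
s=pickle.load(open("top0.pkl","rb"));P=cloud(s).reshape(-1,3)
q=P[(abs(P[:,0]-419)<22)&(abs(P[:,1]+291)<22)];h=q[(q[:,2]<34)&(q[:,2]>12)]
print("hole top",len(h),h.mean(0),h.min(0),h.max(0))
h=h[h[:,2]<27];print(len(h),h.mean(0),h.min(0),h.max(0))
s=pickle.load(open("scene0.pkl","rb"));P=cloud(s).reshape(-1,3)
q=P[(abs(P[:,0]-419)<22)&(abs(P[:,1]+291)<22)];h=q[(q[:,2]<34)&(q[:,2]>12)]
print("hole scene",len(h),h.mean(0),h.min(0),h.max(0))
```

```text
scene 207 12 [ 429.5 -282.2  210.4] [ 422.5 -293.7] [ 433.5 -273.4]
scene 213 11 [ 429.7 -279.8  215.9] [ 422.4 -291. ] [ 435.6 -272.1]
scene 219 15 [ 431.7 -280.   221.7] [ 424.7 -289.7] [ 436.7 -272.8]
scene 225 9 [ 427.8 -275.1  228.4] [ 419.7 -279. ] [ 432.2 -272.3]
scene 231 10 [ 433.1 -278.   234.7] [ 423.6 -284.7] [ 439.6 -273.5]
scene 237 18 [ 431.  -278.9  240. ] [ 410.4 -294.7] [ 444.  -271.9]
scene 243 10 [ 433.1 -281.4  244.1] [ 400.3 -297.1] [ 445.4 -272.5]
top 207 2 [ 422.1 -273.3  208.3] [ 420.8 -273.3] [ 423.4 -273.3]
top 213 1 [ 431.  -275.5  213.6] [ 431.  -275.5] [ 431.  -275.5]
top 219 3 [ 420.5 -272.9  220.3] [ 416.9 -273.6] [ 425.1 -271.4]
top 225 2 [ 424.1 -272.4  228.6] [ 421.3 -272.9] [ 427.  -271.9]
top 231 1 [ 423.7 -271.5  233.4] [ 423.7 -271.5] [ 423.7 -271.5]
top 237 2 [ 419.1 -273.   238.5] [ 417.9 -273.2] [ 420.3 -272.9]
top 243 3 [ 411.9 -271.6  244.7] [ 409.3 -271.7] [ 414.5 -271.4]
hole top 62 [ 421.2 -292.2   23. ] [ 405.1 -305.7   13.8] [ 437.9 -272.4   34. ]
46 [ 420.3 -293.2   20.3] [ 410.9 -304.8   13.8] [ 430.2 -282.1   26.4]
hole scene 41 [ 410.4 -294.6   25.1] [ 400.5 -310.5   17.5] [ 437.4 -276.3   33.6]
```

Emit:
{"method": "carry_out", "body": {"rows": [[[-0.007,-0.015,-0.04],[0,0,0]],[[0,0,-0.08],[0,0,0]],[[0,0,-0.08],[0,0,0]],[[0,0,-0.06],[0,0,0]],[[0,0,-0.04],[0,0,0]],[[0,0,-0.008],[0,0,0]],[[0,0,0],[0,0,0]],[[0,0,0],[0,0,0]]]}}

```text
t: 10.3
tool_pos: [419.9, -293.4, 78.1]
tool_rot: [3.141, 0.003, 1.288]
ft_force: [-0.4, -0.1, -0.9]
finger_gap: 0.236
grip_force: 29.6
```

```bash
python3 held.py 2
python3 - <<'E'
import cv2,numpy as np
cv2.imwrite("pics/j2.png",np.hstack([cv2.resize(cv2.imread(f"pics/{n}2.png"),(400,300)) for n in("scene","top")]))
E
```

```text
[ 419.9 -293.4   78.1] [3.1 0.  1.3] 0.2363035289886206 29.61042183393147
scene [211.8 240.1]
top [420.8 230.5]
```

View pics/j2.png

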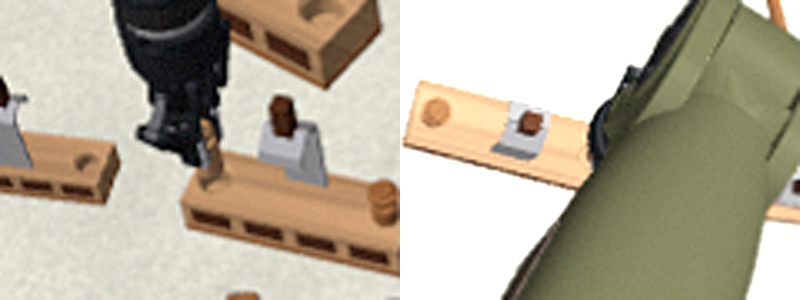

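Emit:
{"method": "carry_out", "body": {"rows": [[[-0.001,0.002,-0.01],[0,0,0]],[[0,0,-0.012],[0,0,0]],[[0,0,-0.01],[0,0,0]],[[0,0,-0.01],[0,0,0]],[[0,0,-0.008],[0,0,0]],[[0,0,0],[0,0,0]],[[0,0,0],[0,0,0]],[[0,0,0],[0,0,0]]]}}

```text
t: 11.4
tool_pos: [418.8, -292.0, 52.2]
tool_rot: [-3.141, 0.003, 1.288]
ft_force: [-0.2, 0.1, -0.6]
finger_gap: 0.244
grip_force: 29.6
```

Emit:
{"method": "carry_out", "body": {"rows": [[[0,0,-0.004],[0,0,0]],[[0,0,-0.004],[0,0,0]],[[0,0,-0.003],[0,0,0]],[[0,0,0],[0,0,0]],[[0,0,0],[0,0,0]],[[0,0,0],[0,0,0]],[[0,0,0],[0,0,0]],[[0,0,0],[0,0,0]]]}}

```text
t: 12.4
tool_pos: [418.6, -291.9, 46.5]
tool_rot: [-3.141, 0.003, 1.288]
ft_force: [0.1, 0.3, -0.8]
finger_gap: 0.238
grip_force: 29.6
```

Emit:
{"method": "carry_out", "body": {"rows": [[[0,0,0],[0,0,0]],[[0,0,0],[0,0,0]],[[0,0,0],[0,0,0]],[[0,0,0],[0,0,0]],[[0,0,0.03],[0,0,0]],[[0,0,0.07],[0,0,0]],[[0,0,0.1],[0,0,0]],[[0,0,0.1],[0,0,0]]], "claw": -0.1}}

```text
t: 13.4
tool_pos: [418.5, -291.8, 199.0]
tool_rot: [-3.141, 0.003, 1.288]
ft_force: [1.9, -0.1, 0.4]
finger_gap: 0.446
grip_force: 0.0
```

Emit:
{"method": "carry_out", "body": {"rows": [[[0.005,0.018,0.02],[0,0,0.0589]],[[0.005,0.018,0.02],[0,0,0.0589]],[[0.005,0.018,0],[0,0,0.0589]],[[0.005,0.018,0],[0,0,0.0589]],[[0.005,0.018,0],[0,0,0.0589]],[[0.005,0.018,0],[0,0,0.0589]],[[0.005,0.018,0],[0,0,0.0589]],[[0.005,0.018,0],[0,0,0.0589]]]}}

```text
t: 14.4
tool_pos: [438.7, -219.6, 217.7]
tool_rot: [-3.141, 0.004, 2.774]
ft_force: [0.4, -0.3, -0.2]
finger_gap: 0.449
grip_force: 0.0
```

```bash
cat > m.py <<'E'
from h import *
import sys
np.set_printoptions(precision=1,suppress=True)
o=manip.get_obs();print(o["tool_pos"],np.round(o["tool_rot"],3))
s=manip.snapshot("scene");pickle.dump(s,open("s3.pkl","wb"));P=cloud(s).reshape(-1,3);P=P[s["range_z"].reshape(-1)>0]
def box(x0,x1,y0,y1,z0,z1): return P[(P[:,0]>x0)&(P[:,0]<x1)&(P[:,1]>y0)&(P[:,1]<y1)&(P[:,2]>z0)&(P[:,2]<z1)]
r=box(370,510,-330,-100,33,47);print("roof",len(r),cv2.minAreaRect(r[:,:2].astype(np.float32)),r[:,:2].mean(0))
r=box(395,445,-315,-265,50,100);print("pass",len(r),r.mean(0),r.min(0),r.max(0),np.sort(r[:,2])[-8:])
r=box(420,465,-240,-195,150,172);print("tab",len(r),r.mean(0) if len(r) else 0,r.min(0),r.max(0))
c=s["frame"][195:285,190:310];cv2.imwrite("pics/s3.png",cv2.convertScaleAbs(cv2.resize(c,(640,480),interpolation=cv2.INTER_CUBIC),alpha=1.8))
E
python3 m.py
```

```text
[ 438.7 -219.6  217.7] [-3.1  0.   2.8]
roof 1119 ((440.83489990234375, -219.35934448242188), (190.7423553466797, 68.0155029296875), 73.48260498046875) [ 446.2 -218.2]
pass 82 [ 423.4 -288.8   71. ] [ 410.4 -301.2   50.2] [ 432.4 -279.8   86.9] [83.7 84.3 84.3 84.5 85.3 85.3 85.5 86.9]
tab 55 [ 442.5 -218.3  161.5] [ 431.1 -228.3  150.3] [ 449.8 -209.7  169.4]
```

View pics/s3.png

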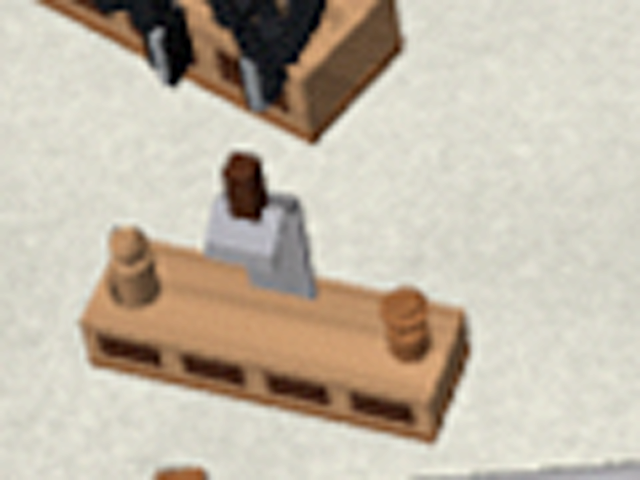

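Emit:
{"method": "carry_out", "body": {"rows": [[[0.0036,0.002,-0.01],[0,0,0.0274]],[[0,0,-0.04],[0,0,0]],[[0,0,-0.04],[0,0,0]],[[0,0,-0.03],[0,0,0]],[[0,0,-0.025],[0,0,0]],[[0,0,-0.012],[0,0,0]],[[0,0,0],[0,0,0]],[[0,0,0],[0,0,0]]]}}

```text
t: 15.45
tool_pos: [440.8, -219.1, 138.5]
tool_rot: [-3.141, 0.003, 2.854]
ft_force: [-0.1, -0.8, -0.5]
finger_gap: 0.453
grip_force: 0.0
```

Emit:
{"method": "carry_out", "body": {"rows": [[[0,0,0],[0,0,0]],[[0,0,0],[0,0,0]],[[0,0,0],[0,0,0]],[[0,0,0],[0,0,0]],[[0,0,0],[0,0,0]],[[0,0,0],[0,0,0]],[[0,0,0],[0,0,0]],[[0,0,0],[0,0,0]]], "claw": -1, "newtons": 50}}

```text
t: 16.45
tool_pos: [440.9, -218.7, 138.3]
tool_rot: [-3.141, 0.004, 2.854]
ft_force: [1.6, 4.1, 5.3]
finger_gap: 0.175
grip_force: 52.3
```

Emit:
{"method": "carry_out", "body": {"rows": [[[0,0,0.01],[0,0,0]],[[0,0,0.03],[0,0,0]],[[0,0,0.05],[0,0,0]],[[0,0,0.06],[0,0,0]],[[0.01,0.01,0.04],[0,0,0]],[[0.02,0.03,0.01],[0,0,0.01]],[[0.03,0.05,0],[0,0,0.015]],[[0.03,0.05,0],[0,0,0.015]]]}}

```text
t: 17.45
tool_pos: [485.5, -147.5, 237.4]
tool_rot: [-3.141, 0.001, 2.982]
ft_force: [0.5, 0.1, -2.8]
finger_gap: 0.172
grip_force: 51.2
```

Emit:
{"method": "carry_out", "body": {"rows": [[[0.03,0.05,0],[0,0,0.015]],[[0.03,0.05,0],[0,0,0.015]],[[0.03,0.05,0],[0,0,0.015]],[[0.03,0.05,0],[0,0,0.015]],[[0.025,0.04,0],[0,0,0.015]],[[0.015,0.02,0],[0,0,0]],[[0,0,0],[0,0,0]],[[0,0,0],[0,0,0]]]}}

```text
t: 18.45
tool_pos: [564.9, -19.4, 237.7]
tool_rot: [-3.14, 0.002, -3.069]
ft_force: [-0.2, -0.1, -2.6]
finger_gap: 0.176
grip_force: 51.2
```

```bash
cat > m4.py <<'E'
from h import *
import sys
np.set_printoptions(precision=1,suppress=True)
tag=sys.argv[1]
o=manip.get_obs();t=o["tool_pos"];print(t,np.round(o["tool_rot"],3),o["ft_force"],o["moment"])
for n in("scene","top"):
    s=manip.snapshot(n);pickle.dump(s,open(f"{n}{tag}.pkl","wb"));P=cloud(s).reshape(-1,3);P=P[s["range_z"].reshape(-1)>0]
    def box(c,r,z0,z1): return P[(np.hypot(P[:,0]-c[0],P[:,1]-c[1])<r)&(P[:,2]>z0)&(P[:,2]<z1)]
    z0=t[2]-138.3
    if len(sys.argv)>2:z0=69.2
    r=box(t,120,z0+35,z0+44.5);
    if len(r)>20:
        c,sz,a=cv2.minAreaRect(r[:,:2].astype(np.float32));print(n,"roof",len(r),np.array(c),np.array(sz),round(a,2),r.mean(0))
        A=np.c_[r[:,:2]-r[:,:2].mean(0),np.ones(len(r))];k=np.linalg.lstsq(A,r[:,2],rcond=None)[0];print("slope x,y",np.round(k,3))
    r=box(t,120,z0+50,z0+92)
    for sg in(-1,1):
        q=r[(r[:,1]-t[1])*sg>50];print(n,"fig",sg,len(q),q.mean(0) if len(q) else 0,q.max(0) if len(q) else 0)
s=pickle.load(open(f"scene{tag}.pkl","rb"))
c=s["frame"][190:340,210:410+50];cv2.imwrite(f"pics/m{tag}.png",cv2.convertScaleAbs(cv2.resize(c,(800,480),interpolation=cv2.INTER_CUBIC),alpha=1.8))
E
python3 m4.py 4
```

```text
[564.9 -19.4 237.7] [-3.1  0.  -3.1] [-0.2 -0.1 -2.6] [-0.   0.1 -0. ]
scene roof 1287 [564.7 -20.2] [ 65.3 190. ] 4.59 [568.  -21.5 140.3]
slope x,y [ -0.    0.  140.3]
scene fig -1 112 [581.9 -93.9 172.8] [649.2 -72.8 191.4]
scene fig 1 127 [568.6  54.1 172.1] [638.   79.1 191.4]
top roof 103 [564.3 -18.8] [ 58.7 190.2] 3.6 [568.8 -38.8 139.5]
slope x,y [  0.    0.  139.5]
top fig -1 4 [ 590.  -102.5  171.7] [641.9 -98.7 190.7]
top fig 1 12 [577.7  64.3 178.9] [635.5  68.9 190.7]
```

View pics/m4.png

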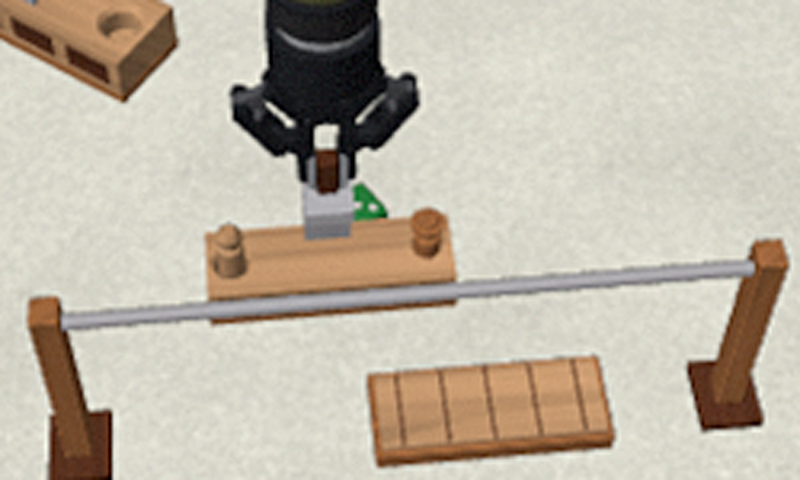

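Emit:
{"method": "carry_out", "body": {"rows": [[[0,0,-0.0108],[0,0,0]],[[0.02,0,0],[0,0,0]],[[0.03,0,0],[0,0,0]],[[0.03,0,0],[0,0,0]],[[0.03,0,0],[0,0,0]],[[0.025,0,0],[0,0,0]],[[0.0124,0,0],[0,0,0]],[[0,0,0],[0,0,0]]]}}

```text
t: 19.55
tool_pos: [639.4, -18.9, 232.3]
tool_rot: [-3.141, 0.002, -3.068]
ft_force: [-0.8, -0.5, -3.0]
finger_gap: 0.176
grip_force: 51.2
```

Emit:
{"method": "carry_out", "body": {"rows": [[[-0.001,0,-0.01],[0,0,0]],[[0,0,-0.014],[0,0,0]],[[0,0,-0.014],[0,0,0]],[[0,0,-0.008],[0,0,0]],[[0,0,-0.002],[0,0,0]],[[0,0,0],[0,0,0]],[[0,0,0],[0,0,0]],[[0,0,0],[0,0,0]]]}}

```text
t: 20.55
tool_pos: [638.7, -18.9, 208.7]
tool_rot: [-3.141, 0.003, -3.068]
ft_force: [-0.2, -0.0, -2.4]
finger_gap: 0.175
grip_force: 51.2
```

Emit:
{"method": "carry_out", "body": {"rows": [[[0,0,-0.002],[0,0,0]],[[0,0,-0.001],[0,0,0]],[[0,0,0],[0,0,0]],[[0,0,0],[0,0,0]],[[0,0,0],[0,0,0]],[[0,0,0],[0,0,0]],[[0,0,0],[0,0,0]],[[0,0,0],[0,0,0]]]}}

```text
t: 21.55
tool_pos: [639.1, -18.9, 207.7]
tool_rot: [-3.141, 0.004, -3.068]
ft_force: [0.4, 0.5, 5.1]
finger_gap: 0.176
grip_force: 52.1
```

Emit:
{"method": "carry_out", "body": {"rows": [[[0,0,0],[0,0,0]],[[0,0,0],[0,0,0]],[[0,0,0],[0,0,0]],[[0,0,0],[0,0,0]],[[0,0,0.02],[0,0,0]],[[0,0,0.04],[0,0,0]],[[0,0,0.04],[0,0,0]],[[0,0,0],[0,0,0]]], "claw": -0.1}}

```text
t: 22.55
tool_pos: [639.9, -18.9, 259.5]
tool_rot: [-3.14, 0.007, -3.068]
ft_force: [0.5, -0.6, -0.1]
finger_gap: 0.445
grip_force: 0.0
```

Emit:
{"method": "carry_out", "body": {"rows": [[[0,0,0],[0,0,0]],[[0,0,0],[0,0,0]],[[0,0,0],[0,0,0]],[[0,0,0],[0,0,0]],[[0,0,0],[0,0,0]],[[0,0,0],[0,0,0]],[[0,0,0],[0,0,0]],[[0,0,0],[0,0,0]]]}}

```text
t: 23.55
tool_pos: [638.6, -18.9, 257.1]
tool_rot: [-3.141, 0.003, -3.068]
ft_force: [0.3, 0.0, -0.6]
finger_gap: 0.45
grip_force: 0.0
```

```bash
python3 m4.py 5 hang
```

```text
[638.6 -18.9 257.1] [-3.1  0.  -3.1] [ 0.3  0.  -0.6] [0. 0. 0.]
scene roof 1331 [641.8 -19.1] [ 65.9 190. ] 4.23 [646.4 -20.7 110.2]
slope x,y [  0.    0.  110.2]
scene fig -1 109 [650.8 -93.9 140. ] [659.3 -83.2 158. ]
scene fig 1 126 [637.4  54.8 140.1] [646.7  66.8 153.2]
top fig -1 0 0 0
top fig 1 0 0 0
```

View pics/m5.png

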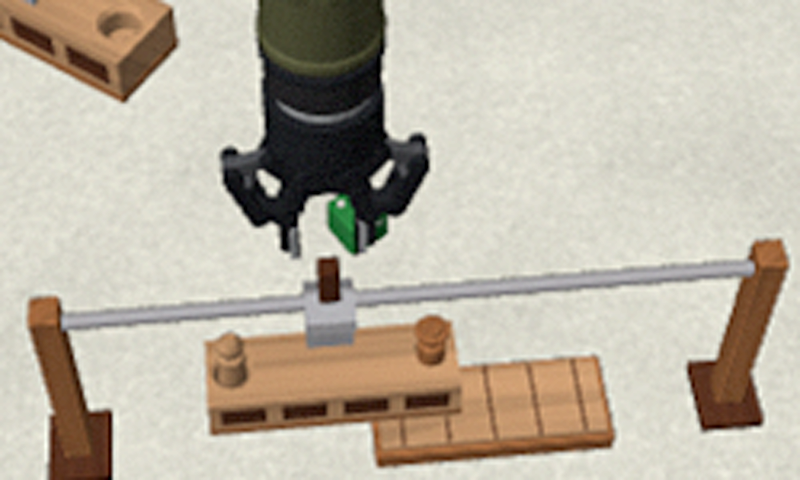

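Emit:
{"method": "carry_out", "body": {"rows": [[[0.003,0,-0.02],[0,0,0]],[[0,0,-0.04],[0,0,0]],[[0,0,-0.03],[0,0,0]],[[0,0,-0.004],[0,0,0]],[[0,0,0],[0,0,0]],[[0,0,0],[0,0,0]],[[0,0,0],[0,0,0]],[[0,0,0],[0,0,0]]]}}

```text
t: 24.65
tool_pos: [640.3, -18.9, 210.5]
tool_rot: [-3.141, 0.003, -3.068]
ft_force: [0.3, -0.5, 0.5]
finger_gap: 0.457
grip_force: 0.0
```

Emit:
{"method": "carry_out", "body": {"rows": [[[0,0,0],[0,0,0]],[[0,0,0],[0,0,0]],[[0,0,0],[0,0,0]],[[0,0,0],[0,0,0]],[[0,0,0],[0,0,0]],[[0,0,0],[0,0,0]],[[0,0,0],[0,0,0]],[[0,0,0],[0,0,0]]], "claw": -0.54, "newtons": 20}}

```text
t: 25.65
tool_pos: [640.1, -18.9, 210.1]
tool_rot: [-3.141, 0.003, -3.068]
ft_force: [0.1, -0.7, 1.1]
finger_gap: 0.233
grip_force: 0.0
```

Emit:
{"method": "carry_out", "body": {"rows": [[[-0.0004,0.005,0],[0,0,0]],[[-0.0008,0.01,0],[0,0,0]],[[-0.001,0.014,0],[0,0,0]],[[-0.0013,0.017,0],[0,0,0]],[[-0.0013,0.017,0],[0,0,0]],[[-0.0013,0.017,0],[0,0,0]],[[-0.0013,0.017,0],[0,0,0]],[[-0.0013,0.017,0],[0,0,0]]]}}

```text
t: 26.65
tool_pos: [635.7, 38.7, 210.1]
tool_rot: [-3.141, 0.003, -3.068]
ft_force: [1.5, -2.2, 0.6]
finger_gap: 0.232
grip_force: 1.2
```

Emit:
{"method": "carry_out", "body": {"rows": [[[-0.0013,0.017,0],[0,0,0]],[[-0.0013,0.017,0],[0,0,0]],[[-0.0013,0.017,0],[0,0,0]],[[-0.0013,0.017,0],[0,0,0]],[[-0.0013,0.017,0],[0,0,0]],[[-0.0011,0.014,0],[0,0,0]],[[-0.0008,0.01,0],[0,0,0]],[[-0.0004,0.006,0],[0,0,0]]]}}

```text
t: 27.65
tool_pos: [631.3, 95.9, 210.1]
tool_rot: [-3.141, 0.003, -3.068]
ft_force: [0.8, -3.3, 0.5]
finger_gap: 0.228
grip_force: 1.4
```

```bash
python3 m4.py 6 hang
```

```text
[631.3  95.9 210.1] [-3.1  0.  -3.1] [ 0.8 -3.3  0.5] [-0.6 -0.2 -0. ]
scene roof 1342 [634.1  94. ] [ 66.1 192.7] 4.73 [638.1  92.8 110.1]
slope x,y [  0.    0.  110.1]
scene fig -1 107 [642.5  17.3 140.3] [650.1  26.5 157.4]
scene fig 1 138 [630.2 167.3 140.2] [639.3 181.3 153.5]
top roof 140 [640.1  21.1] [62.  41.7] 4.03 [635.   18.3 109.2]
slope x,y [  0.   -0.  109.2]
top fig -1 38 [632.8  20.1 144.5] [639.2  29.  159.7]
top fig 1 0 0 0
```

```bash
cat > al.py <<'E'
from h import *
import sys
d=np.array([-0.0765,1])/np.hypot(.0765,1);e=np.array([d[1],-d[0]])
def ends(s,c,z0,z1,hw):
    P=cloud(s).reshape(-1,3);P=P[s["range_z"].reshape(-1)>0]
    a=(P[:,:2]-c)@d;b=(P[:,:2]-c)@e;m=(abs(a)<115)&(abs(b)<hw)&(P[:,2]>z0)&(P[:,2]<z1);a,b=a[m],b[m]
    lo,hi=[],[]
    for k in np.arange(-hw,hw,3):
        q=a[(b>=k)&(b<k+3)]
        if len(q)>10:lo.append(q.min());hi.append(q.max())
    return np.round([np.median(lo),np.median(hi),(np.median(lo)+np.median(hi))/2,np.mean(lo)/2+np.mean(hi)/2],1)
c=np.array([629.5,106])
for n in("scene","top"):
    print(n,"station",ends(pickle.load(open(f"{n}0.pkl","rb")),c,17,30,27))
    s=pickle.load(open(f"{n}{sys.argv[1]}.pkl","rb"));cc=c+float(sys.argv[2])*d
    try:print(n,"car rel",ends(s,cc,104,116,24),float(sys.argv[2]))
    except Exception as x:print(x)
E
python3 al.py 6 -12; python3 al.py 5 -125
```

```text
scene station [-94.5  95.    0.2   0.3]
scene car rel [-95.3  93.5  -0.9  -5. ] -12.0
top station [-91.   91.    0.   -0.1]
top car rel [-92.1 -59.8 -76.  -76.1] -12.0
scene station [-94.5  95.    0.2   0.3]
scene car rel [-94.4  92.4  -1.   -1.7] -125.0
top station [-91.   91.    0.   -0.1]
top car rel [nan nan nan nan] -125.0
  return _methods._mean(a, axis=axis, dtype=dtype,
  ret = ret.dtype.type(ret / rcount)
```

Emit:
{"method": "carry_out", "body": {"rows": [[[-0.0002,0.003,0],[0,0,0]],[[-0.0005,0.006,0],[0,0,0]],[[-0.0005,0.007,0],[0,0,0]],[[-0.0005,0.006,0],[0,0,0]],[[-0.0002,0.003,0],[0,0,0]],[[0,0.001,0],[0,0,0]],[[0,0,0],[0,0,0]],[[0,0,0],[0,0,0]]]}}

```text
t: 28.75
tool_pos: [630.4, 108.7, 210.1]
tool_rot: [-3.141, 0.003, -3.068]
ft_force: [0.3, -2.0, -0.6]
finger_gap: 0.229
grip_force: 0.9
```

```bash
python3 m4.py 7 hang|head -3; python3 al.py 7 0
```

```text
[630.4 108.7 210.1] [-3.1  0.  -3.1] [ 0.3 -2.  -0.6] [-0.4 -0.1  0. ]
scene roof 1310 [632.9 107.2] [ 66.4 193.2] 4.12 [637.  106.2 110.1]
slope x,y [  0.    0.  110.1]
scene station [-94.5  95.    0.2   0.3]
scene car rel [-94.3  94.6   0.2  -4.1] 0.0
top station [-91.   91.    0.   -0.1]
top car rel [-92.8 -59.3 -76.1 -75.9] 0.0
```

Emit:
{"method": "carry_out", "body": {"rows": [[[0,-0.002,0],[0,0,0]],[[0,0,0],[0,0,0]],[[0,0,0],[0,0,0]],[[0,0,0],[0,0,0]],[[0,0,0.02],[0,0,0]],[[0,0,0.04],[0,0,0]],[[0,0,0.06],[0,0,0]],[[0,0,0.06],[0,0,0]]], "claw": -0.1}}

```text
t: 29.85
tool_pos: [630.4, 107.6, 301.7]
tool_rot: [-3.141, 0.003, -3.068]
ft_force: [0.8, 0.3, 0.0]
finger_gap: 0.454
grip_force: 0.0
```

Emit:
{"method": "carry_out", "body": {"rows": [[[-0.05,-0.1,0.03],[0,0,0]],[[-0.05,-0.11,0],[0,0,0]],[[-0.05,-0.11,0],[0,0,0]],[[-0.05,-0.11,0],[0,0,0]],[[-0.05,-0.11,0],[0,0,0]],[[-0.03,-0.11,0],[0,0,0]],[[0,-0.08,0],[0,0,0]],[[0,0,0],[0,0,0]]]}}

```text
t: 30.85
tool_pos: [490.1, -260.0, 315.7]
tool_rot: [-3.14, 0.003, -3.072]
ft_force: [0.1, 0.3, 0.2]
finger_gap: 0.45
grip_force: 0.0
```

```bash
sed -i 's/^o=manip.*$/o=manip.get_obs();print(o["tool_pos"]);t=np.array([629.5,106,210])/' m4.py; python3 m4.py 8 hang; python3 al.py 8 0
```

```text
[ 490.1 -260.   315.7]
scene roof 1351 [632.  106.9] [ 65.1 192.6] 3.86 [637.  104.9 110. ]
slope x,y [  0.   0. 110.]
scene fig -1 108 [641.   30.9 140.2] [664.4  41.1 155.7]
scene fig 1 132 [627.6 180.7 140. ] [637.6 194.2 153.8]
top roof 638 [632.2 106.6] [ 63.1 187. ] 4.42 [625.2 104.7 108.9]
slope x,y [  0.    0.  108.9]
top fig -1 45 [632.9  32.5 142.6] [661.4  52.1 156.2]
top fig 1 49 [622.  179.2 142.7] [651.  192.6 152.3]
scene station [-94.5  95.    0.2   0.3]
scene car rel [-94.   94.8   0.4  -2.9] 0.0
top station [-91.   91.    0.   -0.1]
top car rel [-91.9  92.3   0.2   1.1] 0.0
```

View pics/m8.png

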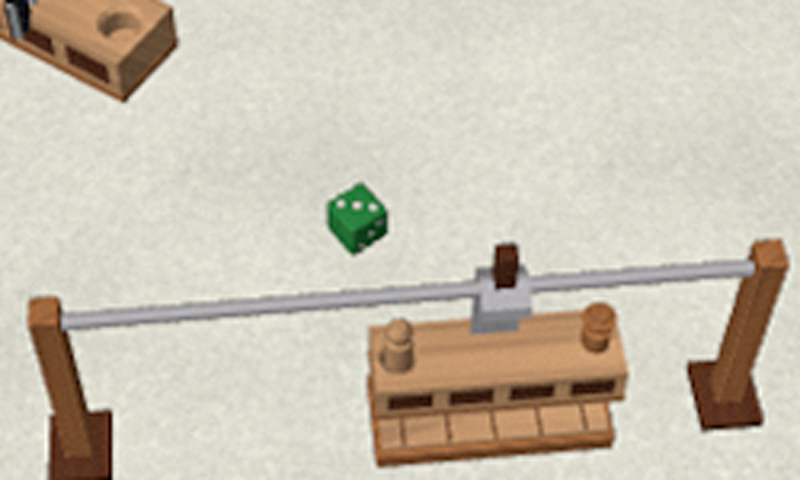

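The picture shows the car hanging at about (498, 350), above the platform at (495, 430), with the passenger seated at (398, 345). Both cameras put the car within about 0.5 mm of the platform's centre, and the arm is clear.

```bash
python3 -c "
from station import manip
print(manip.finish_job())"
```

```text
the job is handed in; nothing more can be done
None
```

The job is handed in: the passenger is seated, and the car was hung about 12 cm to one side of the station, let go, then slid along the rail to hang level above the platform, its centre within about 0.5 mm of the platform's by both cameras.

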